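Reset the tripped wheel control

ROBOT

A 6-joint arm with a two-finger parallel gripper is mounted at the origin on the work surface; the furniture and walls round the work are solid. World frame = base frame: x ahead of the robot, y to its left, z up, the work surface at z = 0. Lengths are in m, angles in rad, forces in N, time in s.
With the tool pointing down it reaches from about 0.35 to 0.975 m from the base axis. Payload 17.4 kg.
Tool frame: the origin (TCP) lies on the centre line of the jaws, within the pads' length; the fingertips stand 19 mm ahead of it and the grasp point (between the pads) is the TCP; z points along the fingers, y is the line along which they close (so a half turn about z gives the same grasp; the last joint's range is limited). The gripper opens to 85 mm and grips with 20 to 120 N. Pads are 22 mm wide; open, the fingers measure 114 mm over their backs; the gripper's body (76 mm by 85 mm) begins 54 mm behind the grasp point. The pads swing forward as they close: fully open they stand 13 mm farther back than shut.
Start: joints at [1.182, 0.116, 1.442, -0, 1.584, -0.038], TCP at [0.232, 0.634, 0.25] pointing down, gripper open.
Joint ranges: [-2.83, 2.83], [-0.83, 2.19], [0.07, 2.5], [-1.14, 4.28], [0.01, 3], [-2.97, 2.97]. Speed limits (rad/s): [1.89, 1.89, 2.22, 3.14, 3.14, 3.14].

INTERFACE

Orientations are given as a 3x3 rotation matrix whose columns are the frame's x, y, z axes.
In Python, from workcell import manip gives the robot as it stands. The module is installed in compiled form; this text tells all that it offers.
- The arm moves only by the tool jog_arm, never from a script. Its argument "increments" is a list of rows, each a list of 3 entries, a list of its own where there are three numbers: the shift along the tool's x, y, z in mm, then the turn about the tool's z in rad, then the closure, from 0 (fully open) to 1 (shut). In form: [[[dx, dy, dz], yaw, gripper], ...]. A call has exactly 8 rows; each row is the pose to reach, as a shift and turn from the pose commanded when the call began, along the tool's axes at that moment; what a row does not reach only later rows make up. A row lasts 1/12 s, in which the tool goes at most 41.7 mm and 7.16 degrees, less where a joint would pass 70% of its speed; a pose out of reach is approached as far as the arm can. A call with a gripper value outside its range is refused whole. The fingers move at their own pace and stop on an object; "newtons" is the grip in N (left out, the last holds). Time passes only in rows, so rows that repeat a pose let the fingers close, or fill a call up. It gives the time, the measured TCP pose, the force, the opening and the grip force at its end, in the units of the state.
- manip.state(): the state, without advancing time (a new reading comes with each control period).
- manip.snapshot(name): name is "scene" or "top"; returns a dict with "image" (480x640x3 uint8, red, green, blue), "camera_matrix" (3x3 intrinsics, pixels), "world_from_camera" (4x4, takes a point from camera to world coordinates). Camera axes: x right, y down, z forward; pixel columns grow to the right and rows downward; lengths in m; the calibration is good to about 2 mm. A picture is of the moment at which its call begins. There is no depth.
- manip.finish_job(): hands the job in; it is judged then, once.
Trained networks look in a picture, given as the dict that the camera call returned (one of the last four; its "shot" number tells which), for a name from the list of things; names that differ only in an ending like _2 or _b are one class to them, and where a whole thing is asked for, a point or a joint stands for the part that bears it (a point fixed in the world has none). Each returns a list of dicts, best first, with "confidence" (0 to 1); they miss things now and then, are a little off and sometimes report something else, mostly with a low value. They report only what shows in the picture. A call takes as long as a camera call.
- manip.search_frame(picture, name): "bbox" ([left, top, width, height] in pixels, round what is visible of it).
The state is a dict: "clock": time; "qpos": joint angles; "dq": joint speeds; "tau": joint torques, N m; "tcp_pos": TCP position; "tool_rot": TCP orientation; "wrist_force": force on the tool from outside, world axes, zero at the start; "torque": the same for the moment, N m; "width": finger opening in m; "grasp_force": force on a finger pad.
Only numpy, scipy, OpenCV 4.12 (cv2) and the standard library are available. Lean on these libraries where they do the work, as an engineer would, in place of code of your own. Each camera call takes 0.05 s, during which the arm holds its last target. There are 200 camera calls.

TASK

One of the two cordless potter's-wheel speed controls on the bench has tripped: the reset key sunk in its well has popped up, while the other control's key is still down. So that the wheel cannot start by surprise, first push the tripped control's speed lever all the way to its stop end (the end nearest the robot), then reach the closed fingertips into the well and press the key down until it clicks over and stays down. Do not touch the other control, do not pick up or drag anything, and leave the cups where they stand.

Things in the scene. Friction and masses are not known exactly. Their poses are not given: they have to be found in the camera images.
- control_tripped: The tripped control, to be worked on: loose grey box 136 x 132 mm, level pale grey deck 60 mm above the bench, 1.4 kg, rubber feet, black battery pack on its back reaching to x = +96 mm. Origin: centre of the underside. Own x runs from its front (robot side) to its back, y to its left, z up. Black lever in a slot at y = +34 mm; round black well at x = 0, y = -26 mm.
- control_good: The other control, the same make and size with the same frame, whose reset key is already down; not to be touched. The two controls swap places from run to run: in a picture the key of the good one lies 10 mm deeper in its well than that of the tripped one.
- well_tripped (a point): Centre of the mouth of the tripped control's well, level with its rim, 63 mm above the bench (3 mm above the deck). Round, 48 mm inner diameter, upright walls, floor 35 mm below the rim. In its middle the reset key: a flat level aluminium disc 27 mm across, its face 16 mm below the rim when popped up, 26 mm when latched down.
- knob_tripped (a point): Top centre of the tripped control's lever paddle, 26 mm above the deck (86 mm above the bench). The paddle is 12 mm thick along the control's x, 26 mm wide along its y, and stands upright on a sliding foot plate 22 x 28 mm, 3 mm thick, on the deck.
- lever_tripped (a joint): Slide of the tripped control's lever in m: 0 at the stop end (paddle centre at control x = -27 mm, towards the front), up to 0.054 at full speed (x = +27 mm). It needs about 2 N to slide and stays where it is left.
- key_tripped (a joint): Depth of the tripped control's reset key in m: 0 popped up, 0.010 latched down. The latch resists with about 5 N at first, less as the key goes down, and past half-way it snaps the key down by itself and holds it there.
- knob_good (a point): Top centre of the other control's lever paddle (same shape).
- key_good (a joint): Reset key of the other control, already down at 0.010.
- small_cup: Small brown clay cup, 51 x 51 x 38 mm, loose; origin at the centre of its underside. To be left standing.
- low_cup: Low brown clay cup, 54 x 59 x 31 mm, loose; origin at the centre of its underside. To be left standing.
- large_cup: Larger brown clay cup, 82 x 81 x 56 mm, loose; origin at the centre of its underside. To be left standing.

How it is judged:
By the outcome, as a careful person would: the job done as asked, in the order asked, and still so for the second after the job is handed in, with the robot touching nothing.
It also fails if it takes over 45 s, if anything falls off the work surface, if the arm or the gripper's body presses on something with over 40 N, if the wrist force passes 120 N, or if a joint passes its speed limit or range.

## Working session

There is one attempt and no reset: what is moved stays moved. The work goes in short steps, Python scripts to look and compute and a tool call to move; the robot and the scene stay as the last step left them, time stands still between calls to the robot, and variables do not carry over. Pictures are saved under pics/ and viewed, at most 10 in all, crops included, and the job is handed in when it is done.

Besides the shell and the picture viewer there is one more tool, called as name(argument=value, ...) on one line, values as JSON. jog_arm: Moves the arm, as the interface text tells. Its arguments: {"type":"object","properties":{"increments":{"type":"array"},"newtons":{"type":"number"}},"required":["increments"]}

```bash
mkdir -p pics; python3 - <<'E'
from workcell import manip
import cv2,numpy as np
s=manip.state();print(s['tcp_pos'],s['tool_rot'],s['width'],s['clock'])
for n in("scene","top"):
    p=manip.snapshot(n);cv2.imwrite(f'pics/{n}0.png',p['image'][:,:,::-1])
    print(n,p['camera_matrix'].tolist(),p['world_from_camera'].round(4).tolist())
    for k in("control_tripped","control_good","well_tripped","knob_tripped","knob_good","key_tripped","key_good","small_cup","low_cup","large_cup"):
        print(k,[(np.round(d['bbox']).tolist(),round(d['confidence'],2)) for d in manip.search_frame(p,k)[:3]])
E
```

```text
[0.23189105 0.6337404  0.24954634] [[-9.39096439e-01  3.43653384e-01 -4.79869345e-04]
 [ 3.43653711e-01  9.39095800e-01 -1.09763586e-03]
 [ 7.34370096e-05 -1.19569481e-03 -9.99999282e-01]] 0.08512587453913216 0.0
scene [[468.9371807823881, 0.0, 317.8607740517668], [0.0, 468.9371807823881, 241.44117210035338], [0.0, 0.0, 1.0]] [[0.5163, -0.3521, 0.7807, -0.1862], [-0.8564, -0.2179, 0.4681, -0.6374], [0.0053, -0.9102, -0.414, 0.4557], [0.0, 0.0, 0.0, 1.0]]
control_tripped [([230.0, 209.0, 80.0, 56.0], 0.7)]
control_good [([304.0, 237.0, 101.0, 75.0], 0.58)]
well_tripped [([232.0, 213.0, 72.0, 55.0], 0.84)]
knob_tripped [([248.0, 209.0, 9.0, 15.0], 0.41), ([231.0, 214.0, 76.0, 52.0], 0.2)]
knob_good [([343.0, 238.0, 11.0, 17.0], 0.53)]
key_tripped []
key_good []
small_cup [([333.0, 231.0, 18.0, 15.0], 0.69)]
low_cup [([254.0, 297.0, 29.0, 30.0], 0.97)]
large_cup [([444.0, 254.0, 46.0, 35.0], 0.9), ([248.0, 213.0, 10.0, 10.0], 0.73)]
top [[511.345544888655, 0.0, 324.08483857409084], [0.0, 511.345544888655, 248.59906099170885], [0.0, 0.0, 1.0]] [[0.0015, -0.9821, 0.1886, 0.3182], [-1.0, -0.0032, -0.0085, -0.2196], [0.009, -0.1886, -0.982, 1.0677], [0.0, 0.0, 0.0, 1.0]]
control_tripped [([202.0, 182.0, 75.0, 82.0], 0.85)]
control_good [([310.0, 196.0, 88.0, 98.0], 0.93)]
well_tripped [([201.0, 179.0, 79.0, 84.0], 0.73)]
knob_tripped [([213.0, 217.0, 16.0, 9.0], 0.43)]
knob_good [([337.0, 222.0, 17.0, 17.0], 0.66)]
key_tripped [([243.0, 223.0, 17.0, 13.0], 0.43)]
key_good [([363.0, 251.0, 7.0, 9.0], 0.46)]
small_cup [([296.0, 163.0, 22.0, 29.0], 0.7)]
low_cup [([311.0, 322.0, 30.0, 25.0], 0.85), ([201.0, 181.0, 77.0, 86.0], 0.27)]
large_cup [([422.0, 162.0, 39.0, 46.0], 0.68)]
```

```bash
python3 - <<'E'
import cv2
a=cv2.imread('pics/top0.png')[150:350,180:480];cv2.imwrite('pics/t1.png',cv2.resize(a,(800,533),interpolation=cv2.INTER_CUBIC))
a=cv2.imread('pics/scene0.png')[190:340,220:420];cv2.imwrite('pics/s1.png',cv2.resize(a,(800,600),interpolation=cv2.INTER_CUBIC))
E
```

```text
(no output)
```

View pics/t1.png

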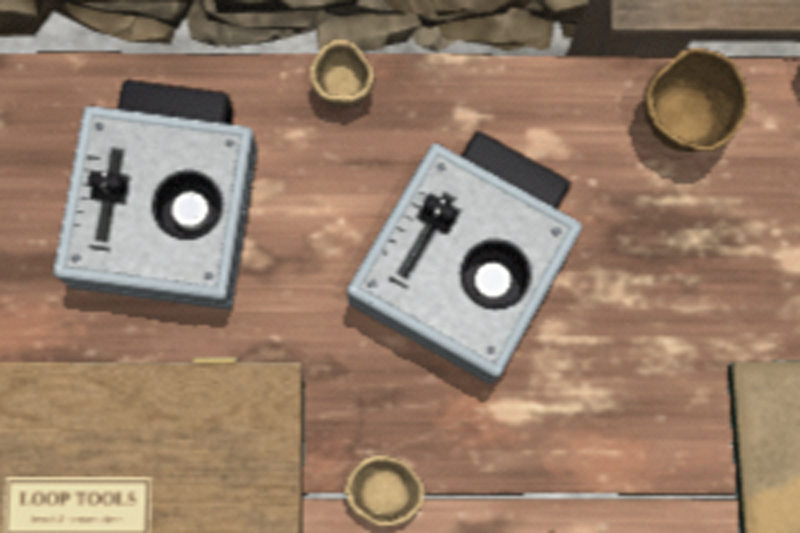

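View pics/s1.png

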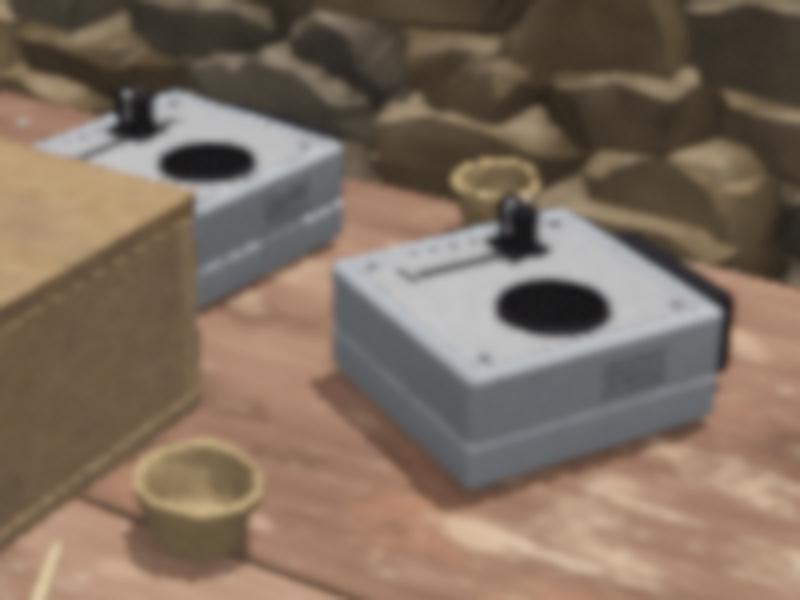

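View pics/top0.png

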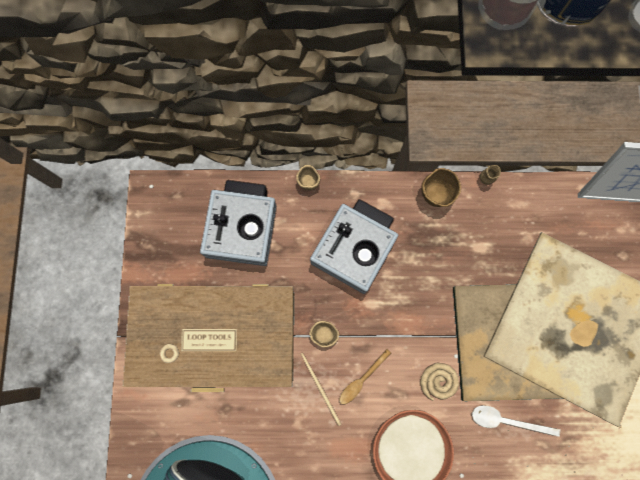

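The top view shows both controls. The left one's well is near pixel (251,228) and the right one's near (366,253). Both levers are towards the back, and a LOOP TOOLS box stands in front of the left one. Next I'll fit the poses and the key depths.

```bash
cat > h.py <<'E'
import cv2,numpy as np
from scipy.optimize import least_squares
def proj(p,P):
    T=np.linalg.inv(p['world_from_camera']);c=P@T[:3,:3].T+T[:3,3];q=c@p['camera_matrix'].T
    return q[:,:2]/q[:,2:]
def ray(p,uv,z):
    d=np.linalg.inv(p['camera_matrix'])@[*uv,1];W=p['world_from_camera'];d=W[:3,:3]@d;o=W[:3,3]
    return o+d*(z-o[2])/d[2]
def wor(v,L):
    c,s=np.cos(v[2]),np.sin(v[2]);L=np.asarray(L,float)
    return np.c_[v[0]+c*L[:,0]-s*L[:,1],v[1]+s*L[:,0]+c*L[:,1],L[:,2]]
E
python3 - <<'E'
from h import *
from workcell import manip
p=manip.snapshot("top");im=p['image'];g=cv2.cvtColor(im,cv2.COLOR_RGB2GRAY)
for name,cor,w in(("left",[(86,108),(254,128),(230,298),(55,274)],(251,228)),("right",[(435,145),(580,228),(498,375),(348,293)],(366,253))):
    # refine: subpixel blobs round the well
    x0,y0=w[0]-20,w[1]-20;G=cv2.resize(g[y0:y0+40,x0:x0+40],None,fx=8,fy=8,interpolation=cv2.INTER_CUBIC)
    dark=(G<105).astype(np.uint8)
    cs,_=cv2.findContours(dark,cv2.RETR_EXTERNAL,cv2.CHAIN_APPROX_NONE)
    c=max([c for c in cs if cv2.pointPolygonTest(c,(160,160),False)>=0] or cs,key=cv2.contourArea)
    e=cv2.fitEllipse(cv2.convexHull(c));we=np.array(e[0])/8-.4375+[x0,y0]
    m=np.zeros_like(dark);cv2.drawContours(m,[c],-1,1,-1)
    br=((G>130)&(m>0)).astype(np.uint8)
    cs,_=cv2.findContours(br,cv2.RETR_EXTERNAL,cv2.CHAIN_APPROX_NONE);k=max(cs,key=cv2.contourArea)
    ek=cv2.fitEllipse(k);ke=np.array(ek[0])/8-.4375+[x0,y0]
    print(name,'well',we,np.array(e[1])/8,'key',ke,np.array(ek[1])/8)
    uv=np.array(cor)/(800/300)+[180,150]-.3
    L=[(.068,.066,.06),(.068,-.066,.06),(-.068,-.066,.06),(-.068,.066,.06),(0,-.026,.063)]
    U=np.vstack([uv,we]);s=ray(p,we,.06)
    r=least_squares(lambda v:(proj(p,wor(v,L))-U).ravel(),[s[0],s[1],0.])
    print(r.x,(r.fun.reshape(-1,2)).round(1).tolist())
    W=ray(p,we,.063)
    for d in(.016,.026):
        q=proj(p,np.array([W-[0,0,d]]))[0];print('  depth',d,'pred offset',(q-we).round(2),'meas',(ke-we).round(2))
    for sl in(0,.027,.054):
        print('  paddle top px',sl,proj(p,wor(r.x,[(-.027+sl,.034,.086)])).round(1))
    print('  well',W.round(4))
E
```

```text
left well [249.78879738 226.55831146] [25.77238655 26.47227287] key [250.7687149  228.09172058] [13.09538937 13.7736063 ]
[ 0.55960137 -0.05447767 -0.12621752] [[-0.4, -1.2], [0.4, -0.7], [-0.5, 0.7], [-0.3, 1.3], [0.9, -0.2]]
  depth 0.016 pred offset [1.05 1.81] meas [0.98 1.53]
  depth 0.026 pred offset [1.68 2.91] meas [0.98 1.53]
  paddle top px 0 [[216.7 233.1]]
  paddle top px 0.027 [[219.  219.8]]
  paddle top px 0.054 [[221.3 206.7]]
  well [ 0.5559 -0.0786  0.063 ]
right well [365.37159538 252.56070137] [26.11656952 26.4966774 ] key [364.33014107 254.62074471] [13.04816055 13.7603035 ]
[ 0.51566506 -0.28873682 -0.51791931] [[-0.7, -1.4], [1.8, -1.1], [0.1, 2.1], [-1.5, 0.0], [0.2, 0.3]]
  depth 0.016 pred offset [-0.7   1.43] meas [-1.04  2.06]
  depth 0.026 pred offset [-1.12  2.3 ] meas [-1.04  2.06]
  paddle top px 0 [[333.1 247.5]]
  paddle top px 0.027 [[339.9 235.8]]
  paddle top px 0.054 [[346.6 224.2]]
  well [ 0.5033 -0.3109  0.063 ]
```

```bash
python3 - <<'E'
from h import *
from workcell import manip
p=manip.snapshot("scene");t=manip.snapshot("top")
b=ray(p,(270,288.75),0);print('box corner bottom',b)
for z in(.08,.1,.12,.14):print(z,ray(p,(267.5,238.75),z).round(3),'top-view corners',ray(t,(293,286),z).round(3),ray(t,(127,286),z).round(3))
print('bench back',ray(t,(240,170),0),'shelf',ray(t,(28,160),0.1))
print('small cup',ray(t,(307,178),.02),'knob',ray(t,(220.5,219.4),.086), ray(t,(221,221.5),.086))
g=t['image'][205:240,208:236]
a=cv2.resize(g,None,fx=20,fy=20,interpolation=cv2.INTER_CUBIC)[:600,:,::-1];cv2.imwrite('pics/knob.png',a)
E
```

```text
box corner bottom [ 0.43695559 -0.15721803  0.        ]
0.08 [ 0.481 -0.122  0.08 ] top-view corners [ 0.434 -0.168  0.08 ] [0.433 0.153 0.08 ]
0.1 [ 0.446 -0.15   0.1  ] top-view corners [ 0.432 -0.169  0.1  ] [0.431 0.145 0.1  ]
0.12 [ 0.41  -0.177  0.12 ] top-view corners [ 0.429 -0.17   0.12 ] [0.428 0.138 0.12 ]
0.14 [ 0.375 -0.204  0.14 ] top-view corners [ 0.427 -0.171  0.14 ] [0.426 0.13  0.14 ]
bench back [ 0.69773893 -0.04465935  0.        ] shelf [0.68102489 0.35931839 0.1       ]
small cup [ 0.67331984 -0.19185978  0.02      ] knob [ 0.56473803 -0.02365227  0.086     ] [ 0.56047985 -0.0248051   0.086     ]
```

View pics/knob.png

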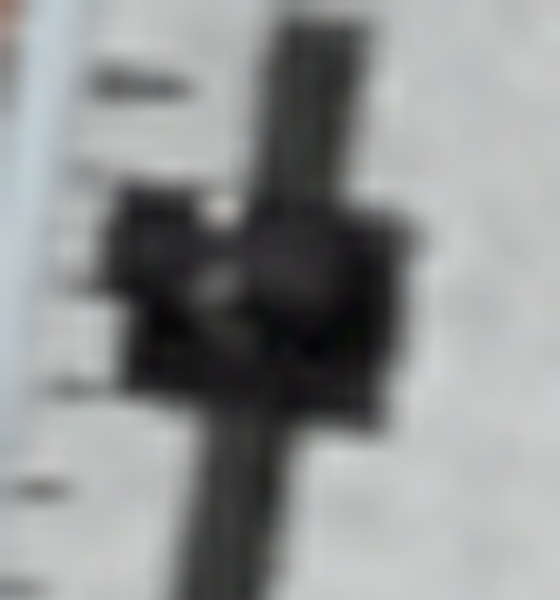

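View pics/scene0.png

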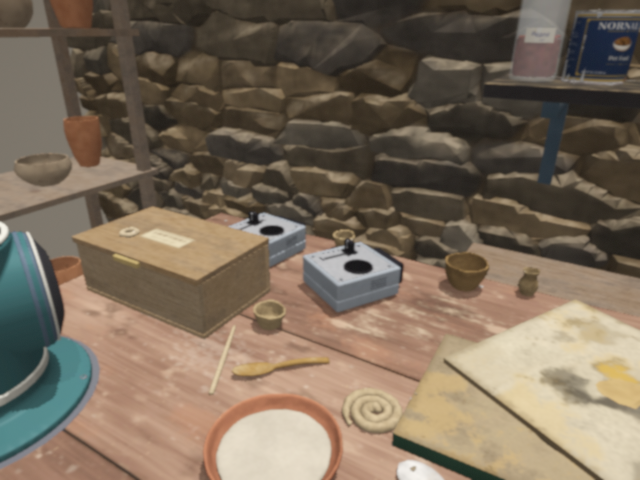

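```bash
cat > tri.py <<'E'
from h import *
from workcell import manip
p=manip.snapshot("scene");t=manip.snapshot("top")
def tri(a,b):
    L=[]
    for q,uv in((p,a),(t,b)):
        o=q['world_from_camera'][:3,3];L.append((o,ray(q,uv,0.0)-o))
    A=np.c_[L[0][1],-L[1][1]];s=np.linalg.lstsq(A,L[1][0]-L[0][0],rcond=None)[0]
    return L[0][0]+s[0]*L[0][1],L[1][0]+s[1]*L[1][1]
print(tri((158,172),(27,162)),tri((158,172),(27,150)))
for z in(0,.1,.2,.3,.5,.8):print(z,ray(t,(27,162),z).round(2),ray(p,(158,172),z).round(2))
a=proj(p,np.array([[.232,.634,.25],[0,0,.1],[.2,.4,.3]]));print(a)
a=t['image'][:,:330,::-1];cv2.imwrite('pics/left.png',cv2.resize(a[60:480,:160],None,fx=1.4,fy=1.4,interpolation=cv2.INTER_CUBIC))
E
python3 tri.py
```

```text
(array([0.66067674, 0.38429766, 0.09333434]), array([0.68049535, 0.36673863, 0.09014745])) (array([0.67611856, 0.40292592, 0.08672648]), array([0.70893678, 0.37419618, 0.08242677]))
0 [0.71 0.42 0.  ] [0.88 0.65 0.  ]
0.1 [0.68 0.36 0.1 ] [0.65 0.37 0.1 ]
0.2 [0.64 0.3  0.2 ] [0.41 0.08 0.2 ]
0.3 [0.6  0.24 0.3 ] [ 0.18 -0.2   0.3 ]
0.5 [0.53 0.12 0.5 ] [-0.29 -0.76  0.5 ]
0.8 [ 0.42 -0.06  0.8 ] [-0.99 -1.61  0.8 ]
[[-89.1716396  131.03360461]
 [-40.42048672 336.12680707]
 [-61.96681986 120.13425208]]
```

View pics/left.png

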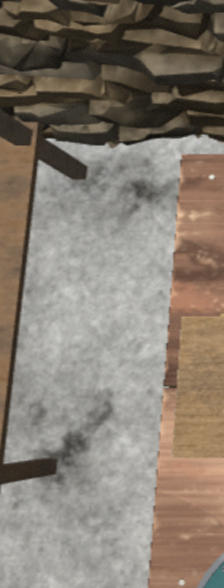

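The shelf's board corner is near (0.67, 0.38). The swing has to stay inside it, so I'll retract first, then turn.

jog_arm(increments=[[[2, -39, 0], 0, 1], [[4, -78, 0], 0, 1], [[6, -117, 0], -0.05, 1], [[9, -155, 0], -0.1, 1], [[11, -194, 0], -0.15, 1], [[13, -233, 0], -0.2, 1], [[-24, -242, 0], -0.224, 1], [[-61, -251, 0], -0.224, 1]])

```text
clock: 2.02
tcp_pos: [0.2018, 0.3761, 0.2511]
tool_rot: [[-0.993, 0.12, 0.001], [0.12, 0.993, 0.002], [-0.001, 0.002, -1.0]]
wrist_force: [1.1, 0.9, 0.3]
width: -0.0002
grasp_force: 0.0
```

jog_arm(increments=[[[-30, -18, 0], 0, 1], [[-60, -36, 0], 0, 1], [[-90, -54, 0], 0, 1], [[-120, -71, 0], 0, 1], [[-150, -89, 0], 0, 1], [[-172, -120, 0], 0, 1], [[-194, -151, 0], 0, 1], [[-216, -182, 0], 0, 1]])

```text
clock: 2.68
tcp_pos: [0.3948, 0.1676, 0.2505]
tool_rot: [[-0.992, 0.126, 0.0], [0.126, 0.992, 0.0], [-0.0, 0.0, -1.0]]
wrist_force: [0.9, 1.1, -0.2]
width: 0.0003
grasp_force: 0.0
```

jog_arm(increments=[[[-30, -21, 0], 0, 1], [[-60, -43, 0], 0, 1], [[-90, -65, 0], 0, 1], [[-120, -87, 0], 0, 1], [[-150, -109, 0], 0, 1], [[-178, -130, 0], 0, 1], [[-205, -150, 0], 0, 1], [[-229, -166, 0], 0, 1]])

```text
clock: 3.35
tcp_pos: [0.6016, -0.0263, 0.2501]
tool_rot: [[-0.992, 0.127, -0.0], [0.127, 0.992, -0.0], [0.0, -0.0, -1.0]]
wrist_force: [-0.6, 0.6, 1.1]
width: -0.0
grasp_force: 0.0
```

```bash
python3 - <<'E'
from h import *
from workcell import manip
s=manip.state();print(s['tcp_pos'],s['wrist_force'])
v=[.5596,-.0537,-.126]
c,si=np.cos(v[2]),np.sin(v[2]);d=s['tcp_pos'][:2]-v[:2];print('ctrl xy',c*d[0]+si*d[1],-si*d[0]+c*d[1])
E
```

```text
[ 0.60163133 -0.02625855  0.25010394] [-0.58661808  0.55519848  1.0943482 ]
ctrl xy 0.038249647696403925 0.03250585866363688
```

jog_arm(increments=[[[0, 1, 30], 0, 1], [[0, 1, 60], 0, 1], [[0, 1, 90], 0, 1], [[0, 1, 115], 0, 1], [[0, 1, 135], 0, 1], [[0, 1, 148], 0, 1], [[0, 1, 156], 0, 1], [[0, 1, 157], 0, 1]])

```text
clock: 4.02
tcp_pos: [0.6002, -0.0232, 0.0923]
tool_rot: [[-0.992, 0.126, -0.001], [0.126, 0.992, 0.0], [0.001, -0.0, -1.0]]
wrist_force: [0.4, 0.3, -0.3]
width: 0.0
grasp_force: 0.0
```

```bash
python3 - <<'E'
from h import *
from workcell import manip
s=manip.state();print(s['tcp_pos'],s['wrist_force'])
a=manip.snapshot('top')['image'][170:290,170:330,::-1];b=manip.snapshot('scene')['image'][180:300,190:350,::-1]
cv2.imwrite('pics/d.png',np.hstack([cv2.resize(q,(400,300),interpolation=cv2.INTER_CUBIC) for q in(a,b)]))
E
```

```text
[ 0.60023243 -0.02324372  0.09227464] [ 0.37910466  0.29880291 -0.32264701]
```

View pics/d.png

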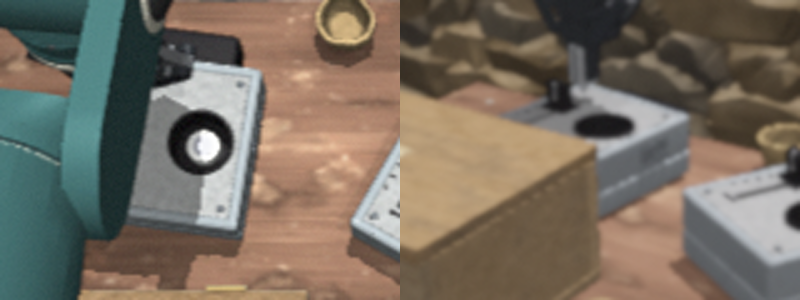

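The fingertips are down just behind the tripped control's paddle: the tip is at (580,90) in the panel and the paddle at (557,95). Next I push it forward.

jog_arm(increments=[[[4, 0, 3], 0, 1], [[9, 0, 3], 0, 1], [[14, 0, 3], 0, 1], [[19, 0, 3], 0, 1], [[24, 0, 3], 0, 1], [[29, 0, 3], 0, 1], [[33, 0, 3], 0, 1], [[36, 0, 3], 0, 1]])

```text
clock: 4.78
tcp_pos: [0.5644, -0.0187, 0.0906]
tool_rot: [[-0.992, 0.126, 0.001], [0.126, 0.992, -0.0], [-0.001, -0.0, -1.0]]
wrist_force: [2.5, 0.2, -0.3]
width: -0.0
grasp_force: 0.9
```

jog_arm(increments=[[[1, 0, 0], 0, 1], [[2, 0, 0], 0, 1], [[3, 0, 0], 0, 1], [[4, 0, 0], 0, 1], [[5, 0, 0], 0, 1], [[6, 0, 0], 0, 1], [[6, 0, 0], 0, 1], [[6, 0, 0], 0, 1]])

```text
clock: 5.45
tcp_pos: [0.5587, -0.018, 0.0902]
tool_rot: [[-0.992, 0.126, -0.0], [0.126, 0.992, -0.0], [0.0, -0.0, -1.0]]
wrist_force: [0.5, 1.0, 0.6]
width: -0.0002
grasp_force: 0.2
```

jog_arm(increments=[[[0.5, 0, 0], 0, 1], [[1, 0, 0], 0, 1], [[1.5, 0, 0], 0, 1], [[2, 0, 0], 0, 1], [[2.5, 0, 0], 0, 1], [[3, 0, 0], 0, 1], [[3.5, 0, 0], 0, 1], [[4, 0, 0], 0, 1]])

```text
clock: 6.12
tcp_pos: [0.5548, -0.0174, 0.0903]
tool_rot: [[-0.992, 0.126, -0.0], [0.126, 0.992, 0.0], [0.0, 0.0, -1.0]]
wrist_force: [1.9, 0.0, -2.6]
width: 0.0003
grasp_force: 0.8
```

jog_arm(increments=[[[0.3, 0, 0], 0, 1], [[0.5, 0, 0], 0, 1], [[0.8, 0, 0], 0, 1], [[1, 0, 0], 0, 1], [[1.3, 0, 0], 0, 1], [[1.5, 0, 0], 0, 1], [[1.8, 0, 0], 0, 1], [[2, 0, 0], 0, 1]])

```text
clock: 6.78
tcp_pos: [0.5533, -0.0173, 0.0904]
tool_rot: [[-0.992, 0.126, 0.001], [0.126, 0.992, -0.0], [-0.001, -0.0, -1.0]]
wrist_force: [6.3, -1.1, -3.9]
width: 0.0
grasp_force: 3.1
```

jog_arm(increments=[[[-4, 0, 0], 0, 1], [[-10, 0, 0], 0, 1], [[-14, 0, 0], 0, 1], [[-14, 0, -20], 0, 1], [[-14, 0, -45], 0, 1], [[-14, 0, -70], 0, 1], [[-14, 0, -90], 0, 1], [[-14, 0, -90], 0, 1]])

```text
clock: 7.45
tcp_pos: [0.5684, -0.0191, 0.185]
tool_rot: [[-0.992, 0.126, 0.005], [0.126, 0.992, -0.0], [-0.005, 0.0, -1.0]]
wrist_force: [0.9, -1.0, 0.8]
width: -0.0002
grasp_force: 0.0
```

```bash
python3 - <<'E'
from h import *
from workcell import manip
s=manip.state();print(s['tcp_pos'],s['wrist_force'])
t=manip.snapshot('top');p=manip.snapshot('scene');a=t['image'][170:290,170:330,::-1];b=p['image'][190:280,210:330,::-1]
cv2.imwrite('pics/e.png',np.hstack([cv2.resize(q,(400,300),interpolation=cv2.INTER_CUBIC) for q in(a,b)]))
v=[.5596,-.0537,-.126]
for sl in(0,.004,.01):print(sl,'scene crop px of paddle top',((proj(p,wor(v,[(-.027+sl,.034,.086)]))-[210,190])*400/120+[400,0]).round(0))
print('well top crop',(proj(t,wor(v,[(0,-.026,.063)]))-[170,170])*2.5,'scene',(proj(p,wor(v,[(0,-.026,.063)]))-[210,190])*400/120+[400,0])
E
```

```text
[ 0.56844312 -0.0191313   0.18497471] [ 0.92905072 -1.0001015   0.81368529]
0 scene crop px of paddle top [[511.  89.]]
0.004 scene crop px of paddle top [[516.  87.]]
0.01 scene crop px of paddle top [[523.  84.]]
well top crop [[200.6543187 140.8621267]] scene [[609.30969064 131.71727257]]
```

View pics/e.png

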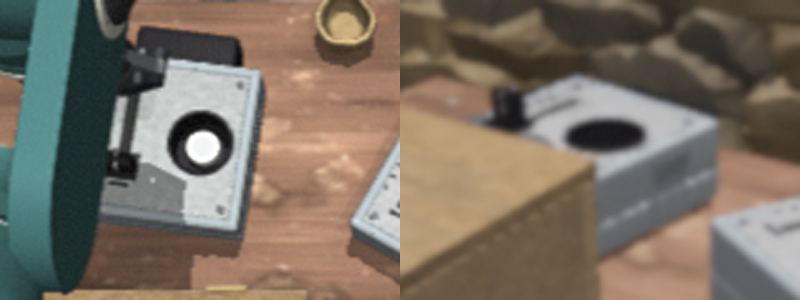

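The paddle is at the stop end, at (508,90) in the scene panel against a predicted (511,89), and the box has not shifted. Next is the well.

jog_arm(increments=[[[1, -12, 0], 0, 1], [[2, -26, 0], 0, 1], [[3, -40, 0], 0, 1], [[4, -52, 0], 0, 1], [[5, -61, 0], 0, 1], [[5, -61, 15], 0, 1], [[5, -61, 30], 0, 1], [[5, -61, 30], 0, 1]])

```text
clock: 8.22
tcp_pos: [0.5529, -0.0796, 0.1475]
tool_rot: [[-0.992, 0.128, -0.004], [0.128, 0.992, 0.001], [0.004, 0.0, -1.0]]
wrist_force: [0.4, 0.3, -1.3]
width: 0.0002
grasp_force: 0.0
```

```bash
python3 - <<'E'
from h import *
from workcell import manip
s=manip.state();print(s['tcp_pos'],s['wrist_force'])
t=manip.snapshot('top');p=manip.snapshot('scene');a=t['image'][170:290,170:330,::-1];b=p['image'][190:280,210:330,::-1]
cv2.imwrite('pics/f.png',np.hstack([cv2.resize(q,(400,300),interpolation=cv2.INTER_CUBIC) for q in(a,b)]))
g=cv2.cvtColor(p['image'],cv2.COLOR_RGB2GRAY)[215:245,255:290];G=cv2.resize(g,None,fx=8,fy=8,interpolation=cv2.INTER_CUBIC)
cs,_=cv2.findContours((G<80).astype(np.uint8),cv2.RETR_EXTERNAL,cv2.CHAIN_APPROX_NONE);c=max(cs,key=cv2.contourArea)
e=cv2.fitEllipse(c);uv=np.array(e[0])/8-.44+[255,215];print(e,ray(p,uv,.063))
E
```

```text
[ 0.55292441 -0.07962142  0.14745083] [ 0.40474504  0.28359255 -1.33242629]
((129.72271728515625, 126.48873138427734), (74.32359313964844, 188.24644470214844), 86.28286743164062) [ 0.55028903 -0.07860052  0.063     ]
```

View pics/f.png

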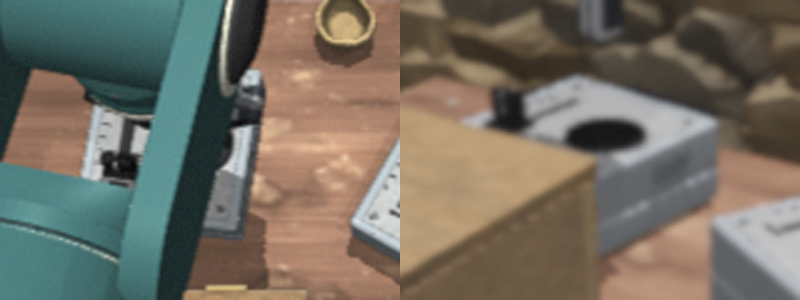

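jog_arm(increments=[[[-1, 0, 10], 0, 1], [[-1, 0, 22], 0, 1], [[-1, 0, 34], 0, 1], [[-1, 0, 46], 0, 1], [[-1, 0, 56], 0, 1], [[-1, 0, 64], 0, 1], [[-1, 0, 71], 0, 1], [[-1, 0, 72], 0, 1]])

```text
clock: 8.98
tcp_pos: [0.5546, -0.0789, 0.0767]
tool_rot: [[-0.992, 0.126, -0.002], [0.126, 0.992, 0.0], [0.002, 0.0, -1.0]]
wrist_force: [0.1, -0.1, 0.6]
width: 0.0003
grasp_force: 0.0
```

jog_arm(increments=[[[0, 0, 4], 0, 1], [[0, 0, 7], 0, 1], [[0, 0, 9], 0, 1], [[0, 0, 10], 0, 1], [[0, 0, 11], 0, 1], [[0, 0, 12], 0, 1], [[0, 0, 13], 0, 1], [[0, 0, 14], 0, 1]])

```text
clock: 9.65
tcp_pos: [0.5553, -0.079, 0.0647]
tool_rot: [[-0.992, 0.126, 0.0], [0.126, 0.992, -0.0], [-0.0, -0.0, -1.0]]
wrist_force: [-1.6, -0.0, 3.9]
width: 0.0
grasp_force: 2.0
```

jog_arm(increments=[[[0, 0, 1], 0, 1], [[0, 0, 2], 0, 1], [[0, 0, 3], 0, 1], [[0, 0, 4], 0, 1], [[0, 0, 5], 0, 1], [[0, 0, 5.5], 0, 1], [[0, 0, 5.5], 0, 1], [[0, 0, 5.5], 0, 1]])

```text
clock: 10.32
tcp_pos: [0.5551, -0.079, 0.0587]
tool_rot: [[-0.992, 0.126, -0.0], [0.126, 0.992, 0.0], [0.0, -0.0, -1.0]]
wrist_force: [-0.0, 0.4, 0.2]
width: -0.0001
grasp_force: 0.0
```

The force rose to 4 N and then dropped to zero, so the key snapped down. Next I withdraw and check.

jog_arm(increments=[[[0, 0, 1], 0, 1], [[0, 0, 2], 0, 1], [[0, 0, 2], 0, 1], [[0, 0, -5], 0, 1], [[0, 0, -18], 0, 1], [[0, 0, -34], 0, 1], [[0, 0, -65], 0, 1], [[0, 0, -100], 0, 1]])

```text
clock: 10.98
tcp_pos: [0.5545, -0.0788, 0.16]
tool_rot: [[-0.992, 0.126, -0.002], [0.126, 0.992, 0.0], [0.002, 0.0, -1.0]]
wrist_force: [0.7, 0.6, -1.0]
width: 0.0002
grasp_force: 0.0
```

jog_arm(increments=[[[0, 15, -25], 0, 1], [[10, 45, -45], 0, 1], [[30, 80, -60], 0, 1], [[50, 115, -70], 0, 1], [[65, 150, -70], 0, 1], [[80, 180, -70], 0, 1], [[90, 200, -70], 0, 1], [[90, 200, -70], 0, 1]])

```text
clock: 11.65
tcp_pos: [0.4899, 0.1339, 0.2306]
tool_rot: [[-0.992, 0.123, 0.002], [0.123, 0.992, 0.001], [-0.001, 0.001, -1.0]]
wrist_force: [-0.4, -0.5, 0.8]
width: 0.0002
grasp_force: 0.0
```

```bash
python3 - <<'E'
from h import *
from workcell import manip
s=manip.state();print(s['tcp_pos'],s['wrist_force'],s['clock'])
t=manip.snapshot('top');p=manip.snapshot('scene');a=t['image'][170:290,170:330,::-1];b=p['image'][190:280,210:330,::-1]
cv2.imwrite('pics/g.png',np.hstack([cv2.resize(q,(400,300),interpolation=cv2.INTER_CUBIC) for q in(a,b)]))
g=cv2.cvtColor(t['image'],cv2.COLOR_RGB2GRAY);x0,y0=231,208;G=cv2.resize(g[y0:y0+40,x0:x0+40],None,fx=8,fy=8,interpolation=cv2.INTER_CUBIC)
cs,_=cv2.findContours((G<105).astype(np.uint8),cv2.RETR_EXTERNAL,cv2.CHAIN_APPROX_NONE);c=max(cs,key=cv2.contourArea)
m=np.zeros_like(G);cv2.drawContours(m,[c],-1,1,-1);we=np.array(cv2.fitEllipse(cv2.convexHull(c))[0])/8
cs,_=cv2.findContours(((G>130)&(m>0)).astype(np.uint8),cv2.RETR_EXTERNAL,cv2.CHAIN_APPROX_NONE);k=max(cs,key=cv2.contourArea)
print('well',we+[x0-.44,y0-.44],'key offset',np.array(cv2.fitEllipse(k)[0])/8-we)
E
```

```text
[0.48987142 0.13394652 0.23062538] [-0.40218303 -0.46802686  0.76458183] 11.65
well [249.74528938 226.80363327] key offset [1.53144073 2.65915108]
```

View pics/g.png

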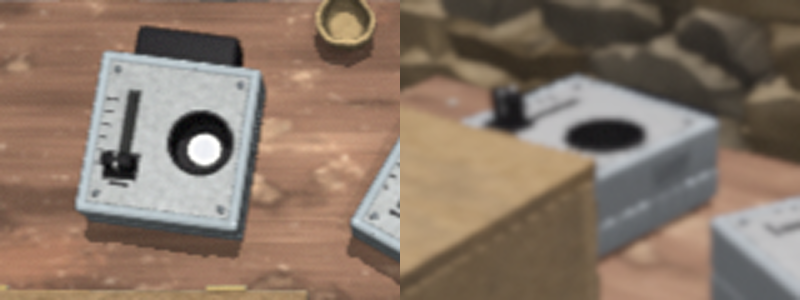

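The picture shows the lever at the front end of its slot at (120,163). The key's offset of (1.5,2.7) px matches the latched depth.

```bash
python3 -c "
from workcell import manip
print(manip.finish_job())"
```

```text
the job is handed in; nothing more can be done
None
```

The left control was the tripped one: I pushed its lever to the stop end first, then pressed its key until it latched down, and handed the job in at about 12 s. I touched neither the other control nor the cups; the verdict was not shown.

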